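Clear the tipped wagon and line up the railway turntable

ROBOT

A 7-joint arm with a two-finger parallel gripper is mounted at the origin on the work surface. World frame = base frame: x ahead of the robot, y to its left, z up, the work surface at z = 0. Lengths are in m, angles in rad, forces in N, time in s.
With the tool pointing down it reaches from about 0.425 to 0.875 m from the base axis. Payload 4.7 kg.
Tool frame: the origin (TCP) lies on the centre line of the jaws, within the pads' length; the fingertips stand 14 mm ahead of it and the grasp point (between the pads) lies 5 mm behind it; z points along the fingers, y is the line along which they close (so a half turn about z gives the same grasp; the last joint's range is limited). The gripper opens to 87 mm and grips with 3 to 60 N. Pads are 19 mm wide; open, the fingers measure 117 mm over their backs; the gripper's body (75 mm by 190 mm) begins 51 mm behind the grasp point.
Start: joints at [-1.315, 0.321, -0.07, 1.45, 0.023, 1.371, -0.057], TCP at [0.156, 0.631, 0.237] pointing down, gripper open.
Joint ranges: [-2.86, 2.86], [-0.3, 2.09], [-1.38, 1.24], [0.06, 2.45], [-1.56, 4.7], [0.09, 2.05], [-2.69, 2.69]. Speed limits (rad/s): [2.57, 2.57, 3.14, 3.14, 3.14, 3.14, 3.14].

INTERFACE

Orientations are given as a rotation vector (axis times angle).
In Python, from bench import ctrl gives the robot as it stands.
- The arm moves only by the tool send_rows, never from a script. Its argument "steps" is a list of rows, each an object of numbers: "tx", "ty", "tz": the shift along the tool's x, y, z in units of 60 mm (1.0 is 60 mm); "turn": the turn about the tool's z in units of 8 degrees (1.0 is 8 degrees); "grip": the opening, from 0 (shut) to 1 (fully open). A call has 1 to 12 rows; each row shifts and turns the commanded pose from where the row before left it, along the tool's axes as they then stand; what a row does not reach is not made up. A row lasts 1/8 s, in which the tool goes at most 62.5 mm and 10.7 degrees, less where a joint would pass 70% of its speed; a pose out of reach is approached as far as the arm can. A call is refused whole if a number of a shift passes 1 or a number of a turn 1, either way. A call with a gripper value outside its range is refused whole. The fingers move at their own pace and stop on an object; "newtons" is the grip in N (left out, the last holds). Time passes only in rows, so rows that do not move let the fingers close. It gives the time, the measured TCP pose, the force, the opening and the grip force at its end, in the units of the state.
- ctrl.get_state(): the state, without advancing time (a new reading comes with each control period).
- ctrl.get_image(name): name is "scene" or "top" or "wrist"; returns a dict with "pixels" (480x640x3 uint8, red, green, blue), "K" (3x3 intrinsics, pixels), "cam_to_world" (4x4, takes a point from camera to world coordinates); the wrist camera has in their place "T_tool_cam" (4x4, takes a point from camera to tool coordinates, whose origin is the TCP and whose axes are the flange's). Camera axes: x right, y down, z forward; pixel columns grow to the right and rows downward; lengths in m; the calibration is good to about 2 mm. A picture is of the moment at which its call begins: read the wrist's pose just before it. There is no depth.
- ctrl.close_job(): hands the job in; it is judged then, once.
The state is a dict: "time": time; "joint_positions": joint angles; "qd": joint speeds; "joint_torque": joint torques, N m; "position": TCP position; "tool_rot": TCP orientation; "ft_force": force on the tool from outside, world axes, zero at the start; "torque": the same for the moment, N m; "grip_width": opening from 0.0 (shut) to 1.0 (fully open); "grip_force": force on a finger pad.
Only numpy, scipy, OpenCV 4.12 (cv2) and the standard library are available. Lean on these libraries where they do the work, as an engineer would, in place of code of your own. Each camera call takes 0.05 s, during which the arm holds its last target. There are 200 camera calls.

TASK

A model goods wagon has tipped over on the model railway's free-turning turntable. Lift it off and set it down, without dropping it and lying on its side just as it is, at the bottom of the wooden service cradle's channel, lengthwise and midway along it. Then turn the empty turntable by its little round cabin until its track clicks into line with the siding where the locomotive waits (either way round will do), let go, and leave everything else on the table where it is.

Things in the scene. Friction and masses are not known exactly. Their poses are not given: they have to be found in the camera images.
- wagon: brown goods wagon, grey roof, lying on its side, 32 mm high, 80-170 g. Origin: centre of the underside it lies on; x = length (110 mm, 124 over couplings), y to the roof, z up. In y from -21 mm (wheels, 12 mm across, at x = +-36) to +21 (flat roof). Between the wheels the flat underframe is at y = -15: a pinch along y at x = 0 is 36 mm wide, centred at y = +3. Starts near mid-deck, at any yaw
- cradle: fixed cradle: dark cork-lined board 130 x 95 x 12 mm with four outward-flaring cheeks 20 mm long at x = +-48 mm, rising 24 mm over the board. Origin: centre of its underside; x along the channel. Channel floor at z = 12 mm, 52 mm wide (66 at the top), open-ended, 76 mm gap between cheeks for fingers. At the robot's left or right; a divided wooden parts box stands on the other side
- turntable: fixed round concrete-grey turntable board, 330 mm across, 36 mm high, with a straight siding 90 mm wide, also 36 mm high, running out along its +x to a wooden buffer. Origin: on the deck's hinge axis at table level; x points along the siding track. The siding may point up to 0.4 rad either way from straight ahead.
- deck: round grey deck, 250 mm across, top 36 mm above the table, two dark flush rails. Origin: on the hinge axis at table level; x along its track, y to the cabin. Spins very freely, over a full turn; a spring catch clicks when its track meets the siding's line, either way round: 2-3 N at the cabin moves it in or out, within 0.05 rad it draws it true. Starts 0.5 to 1.57 rad off, cabin on robot's side
- cabin (a point): foot of the round white operator's cabin fixed to the deck near its rim (on deck level, on the cabin's axis, 106 mm from the hinge axis): an upright cylinder, 28 mm diameter, straight for 42 mm, 49 mm high with its domed top. The handle for turning the deck; a vertical pinch may keep its yaw while the cabin turns between the fingers.
- loco: model locomotive, 106 mm long, 30 mm wide, 51 mm high, dark green, standing loose on the siding; leave alone. Origin: centre of its underside.
- screwdriver: loose screwdriver, 160 mm, lying far right; leave alone
- brush: loose brush, 160 mm, lying far left; leave alone
- jar: loose small jar, 40 mm diameter, 50 mm high, left of the turntable; leave alone
- cottage: loose model cottage, 85 x 65 mm, about 75 mm high, right of the turntable; leave alone
- oil: loose small bottle, 32 mm diameter, 100 mm high, far right; leave alone

How it is judged:
By the outcome, as a careful person would: the job done as asked, in the order asked, and still so for the second after the job is handed in, with the robot touching nothing.
It also fails if it takes over 59 s, if anything falls off the work surface, if the arm or the gripper's body presses on something with over 40 N, if the wrist force passes 120 N, or if a joint passes its speed limit or range.

## Working session

There is one attempt and no reset: what is moved stays moved. The work goes in short steps, Python scripts to look and compute and a tool call to move; the robot and the scene stay as the last step left them, time stands still between calls to the robot, and variables do not carry over. Pictures are saved under pics/ and viewed, at most 10 in all, crops included, and the job is handed in when it is done.

Besides the shell and the picture viewer there is one more tool, called after "Call:" by a JSON object that holds its "api" and its "payload", one argument or row to a line. send_rows: Moves the arm, as the interface text tells. Its arguments: {"type":"object","properties":{"steps":{"type":"array"},"newtons":{"type":"number"}},"required":["steps"]}

```bash
mkdir -p pics
cat > h.py <<'E'
import numpy as np, cv2
from bench import ctrl
from scipy.spatial.transform import Rotation as R
def grab(n,f):
    im=ctrl.get_image(n); cv2.imwrite('pics/'+f+'.png',im['pixels'][:,:,::-1])
    np.savez('pics/'+f+'.npz',**{k:np.array(v) for k,v in im.items()}); return im
def ray(im,uv,z,T=None):
    T=np.array(im['cam_to_world']) if T is None else T
    d=T[:3,:3]@np.linalg.solve(np.array(im['K']),[uv[0],uv[1],1.]); o=T[:3,3]
    return o+d*(z-o[2])/d[2]
def load(f): return dict(np.load('pics/'+f+'.npz'))
E
python3 - <<'E'
from h import *
for n in('scene','top'):
    im=grab(n,n+'0'); print(n,im['K'],im['cam_to_world'])
s=ctrl.get_state();print(s['position'],s['tool_rot'],s['grip_width'],s['time'])
print(R.from_rotvec(s['tool_rot']).as_matrix())
E
```

```text
scene [[468.72003861   0.         319.72956964]
 [  0.         468.72003861 238.73452976]
 [  0.           0.           1.        ]] [[-0.14920434  0.7166439  -0.68129258  1.46235744]
 [ 0.98880323  0.10987798 -0.10097035  0.12242822]
 [ 0.00249926 -0.68872951 -0.72501408  0.94944761]
 [ 0.          0.          0.          1.        ]]
top [[486.10778507   0.         325.47958679]
 [  0.         486.10778507 238.77582882]
 [  0.           0.           1.        ]] [[ 0.01217735 -0.9945496   0.103551    0.50921915]
 [-0.99982761 -0.01356232 -0.01268117  0.00173824]
 [ 0.01401644 -0.10337872 -0.9945433   1.11017044]
 [ 0.          0.          0.          1.        ]]
[0.15555974 0.63062783 0.23558763] [-3.78843672e-01 -3.11852687e+00  2.62073026e-03] 1.0023289308496517 0.1
[[-9.70913696e-01  2.39429489e-01 -3.37907025e-04]
 [ 2.39429719e-01  9.70912314e-01 -1.63969821e-03]
 [-6.45140134e-05 -1.67291043e-03 -9.99998599e-01]]
```

View pics/top0.png

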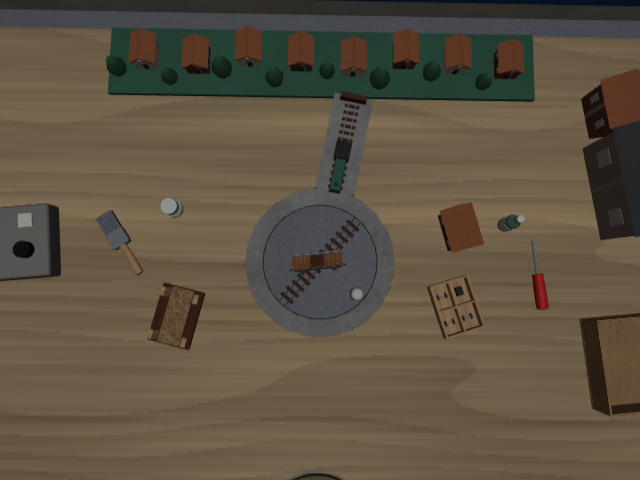

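View pics/scene0.png

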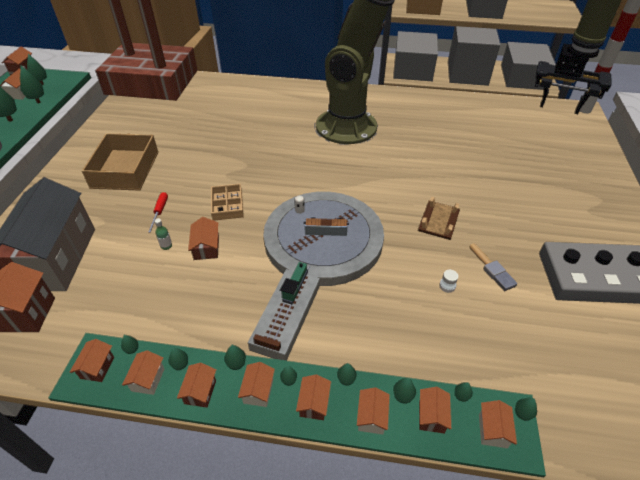

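The top view shows the turntable at (320,262), the wagon at (317,261), the cabin at (357,295), the cradle at (177,316), and the loco and siding up at (340,165). The parts box is on the right. I'll measure from enlarged crops.

Run:
```python
from h import *
im=load('top0'); p=im['pixels'][:,:,::-1]
a=cv2.resize(p[185:345,240:400],None,fx=3.75,fy=3.75,interpolation=cv2.INTER_CUBIC)
b=cv2.resize(p[270:360,140:215],None,fx=5,fy=5,interpolation=cv2.INTER_CUBIC)
c=load('scene0')['pixels'][:,:,::-1]
c=cv2.resize(c[185:250,285:385],(200,130),interpolation=cv2.INTER_CUBIC)
o=np.zeros((600,800,3),np.uint8); o[:600,:600]=a; o[:450,600:800]=b[:,80:280]
o[:450,600:]=cv2.resize(b,(200,450))*0
o[0:240,600:800]=cv2.resize(p[270:360,140:215],(200,240),interpolation=cv2.INTER_CUBIC)
o[260:390,600:800]=c
o=np.clip(o.astype(float)*1.7,0,255).astype(np.uint8)
cv2.imwrite('pics/crop1.png',o)
hsv=cv2.cvtColor(p,cv2.COLOR_BGR2HSV)
def comps(m,z,name,box):
    M=np.zeros(m.shape,np.uint8); u0,u1,v0,v1=box; M[v0:v1,u0:u1]=m[v0:v1,u0:u1]*255
    cs,_=cv2.findContours(M,cv2.RETR_EXTERNAL,cv2.CHAIN_APPROX_NONE)
    for k in cs:
        if cv2.contourArea(k)<25: continue
        r=cv2.minAreaRect(k); bp=np.array([ray(im,q,z)[:2] for q in cv2.boxPoints(r)])
        ctr=bp.mean(0); e=[bp[1]-bp[0],bp[2]-bp[1]]; L=[np.linalg.norm(x) for x in e]
        l=e[int(np.argmax(L))]
        print(name,np.round(r[0],1),ctr.round(4),'sizes',np.round(L,4),'yaw',round(float(np.arctan2(l[1],l[0])),3))
H,S,V=[hsv[:,:,i].astype(int) for i in range(3)]
print('px wagon',hsv[261,300],hsv[261,317],'deck',hsv[285,330],'cab',hsv[295,357],'ring',hsv[325,320],'wood',hsv[380,320],'cradle',hsv[316,177],hsv[330,160])
comps((S>100)&(H<20)&(V>30),.068,'wagon',(280,360,235,290))
comps((S<50)&(V>120),.085,'cabin',(340,375,280,310))
comps((V<75)|(S<0),.02,'cradle',(140,215,275,355))
sid=(S<70)
comps(sid,.036,'tt',(240,400,100,345))
```

```text
px wagon [ 13 141  87] [ 11 155  46] deck [113  28  81] cab [120   4 141] ring [60  3 82] wood [ 17  87 108] cradle [ 17 115  84] [ 16 115  93]
wagon [316.7 260.7] [0.5702 0.0066] sizes [0.1093 0.0279] yaw -1.452
cabin [356.5 293.5] [ 0.5014 -0.0778] sizes [0.0189 0.0188] yaw -1.559
cradle [176.  315.6] [0.4479 0.316 ] sizes [0.1309 0.0969] yaw -0.234
tt [313.8 220.3] [0.6684 0.0149] sizes [0.3394 0.5272] yaw -3.005
```

View pics/crop1.png

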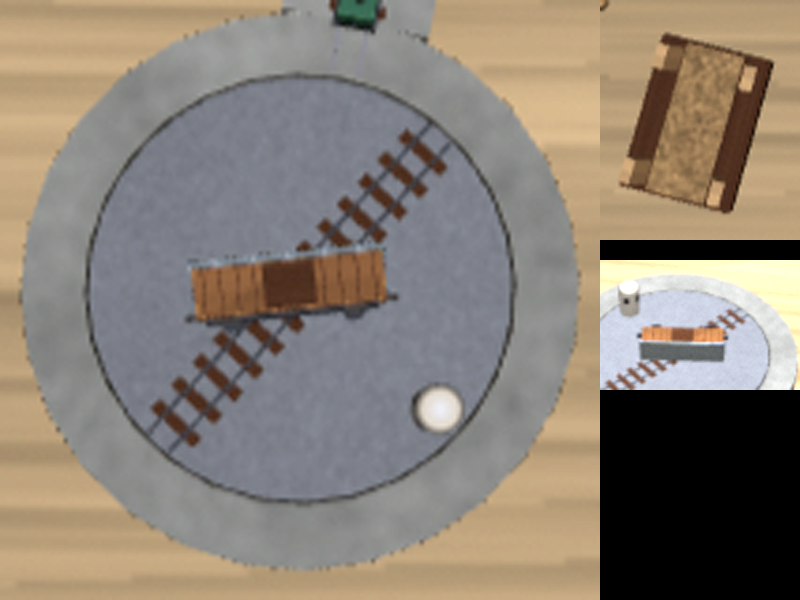

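The crop shows the roof edge facing away from the robot (crop y≈250) and the wheels facing it (y≈325). The cabin is at (438,408), the deck track runs diagonally, and the cradle is seen tilted by about -0.23 rad. Next I'll fit the circle, the siding and the wagon profile.

```bash
cat >> h.py <<'E'
from scipy.optimize import least_squares
def circ(P):
    f=lambda q:np.hypot(P[:,0]-q[0],P[:,1]-q[1])-q[2]
    return least_squares(f,[*P.mean(0),.1],loss='soft_l1',f_scale=.002).x
def plan(x,y,z,yaw):
    """units to go: tool-axis shift before turning, shift after turning, turn"""
    s=ctrl.get_state(); M=R.from_rotvec(s['tool_rot']).as_matrix(); d=np.array([x,y,z])-s['position']
    cy=np.arctan2(M[1,1],M[0,1]); dy=(yaw-cy+np.pi/2)%np.pi-np.pi/2
    print('now',np.round(s['position'],4),'yaw',round(cy,3),'t',s['time'],'grip',s['grip_width'],s['grip_force'],'F',np.round(s['ft_force'],1))
    N=R.from_euler('z',dy).as_matrix()@M
    print('shift before turn',(M.T@d/.06).round(3),'after',(N.T@d/.06).round(3),'turn',round(-np.degrees(dy)/8,3))
E
python3 - <<'E'
from h import *
im=load('top0'); hsv=cv2.cvtColor(im['pixels'][:,:,::-1],cv2.COLOR_BGR2HSV)
m=((hsv[:,:,1]<60)*255).astype(np.uint8); m[:100]=0;m[345:]=0;m[:,:240]=0;m[:,400:]=0
k=max(cv2.findContours(m,cv2.RETR_EXTERNAL,cv2.CHAIN_APPROX_NONE)[0],key=cv2.contourArea)[:,0].astype(float)
P=np.array([ray(im,q,.036)[:2] for q in k])
C=circ(P[P[:,0]<.64]); print('hinge',C)
d=P-C[:2]; r=np.hypot(*d.T); s=P[(r>.2)&(r<.36)]
a=np.arctan2(*(s-C[:2]).T[::-1]).mean()
lat=(s-C[:2])@[-np.sin(a),np.cos(a)]
A=[]
for g in (s[lat>.03],s[lat<-.03]):
    vx,vy,x0,y0=cv2.fitLine(g.astype(np.float32),cv2.DIST_HUBER,0,.01,.01).ravel(); A.append(np.arctan2(vy,vx)*1); q=np.array([x0,y0])-C[:2]
    print('edge ang',np.arctan(vy/vx),'offset',-q[0]*np.sin(a)+q[1]*np.cos(a),len(g))
print('mean az',a)
cab=ray(im,(356.8,293.8),.083)[:2]; c=cab-C[:2]; print('cab',cab,np.hypot(*c),np.arctan2(c[1],c[0]))
# wagon profile across y
W=np.linalg.inv(im['cam_to_world']);g=cv2.cvtColor(im['pixels'],cv2.COLOR_RGB2HSV)
w=np.array([.5702,.0066]);t=.119
for z in(.068,):
  for off in np.arange(-.03,.031,.003):
    v=[]
    for al in np.linspace(-.008,.008,9):
      X=W@[*(w+off*np.array([np.cos(t),np.sin(t)])+al*np.array([np.sin(t),-np.cos(t)])),z,1]
      uv=im['K']@X[:3]/X[2]; v.append(cv2.remap(g,np.float32([[uv[0]]]),np.float32([[uv[1]]]),1)[0,0])
    print(round(off,3),np.mean(v,0).round())
plan(*w,.15,.119)
E
```

```text
hinge [5.71180820e-01 2.87203109e-04 1.63098925e-01]
edge ang -0.18990256 offset 0.04411715556987352 68
edge ang -0.18819323 offset -0.04414925495233619 68
mean az -0.18923235136078098
cab [ 0.5007994  -0.07860538] 0.1057240869094851 -2.299239100202221
-0.03 [113.  24.  81.]
-0.027 [107.  28.  75.]
-0.024 [63. 66. 60.]
-0.021 [84. 65. 57.]
-0.018 [83. 37. 45.]
-0.015 [65. 54. 45.]
-0.012 [ 11. 142.  60.]
-0.009 [ 10. 150.  48.]
-0.006 [ 10. 151.  49.]
-0.003 [ 10. 153.  47.]
-0.0 [ 11. 153.  46.]
0.003 [ 10. 150.  46.]
0.006 [ 10. 151.  46.]
0.009 [ 10. 151.  46.]
0.012 [ 10. 145.  53.]
0.015 [29. 45. 69.]
0.018 [106.  35.  87.]
0.021 [101.  34.  78.]
0.024 [115.  26.  83.]
0.027 [113.  26.  83.]
0.03 [113.  25.  84.]
now [0.1556 0.6306 0.2356] yaw 1.329 t 0.1 grip 1.0023289308496517 0.0 F [0.1 0.7 0.2]
shift before turn [-9.2   -8.441  1.441] after [-11.147   5.629   1.418] turn 8.666
```

Call:
{"api": "send_rows", "payload": {
  "steps": [
    {"tx":-0.75,"ty":-0.69},
    {"tx":-0.75,"ty":-0.69},
    {"tx":-0.75,"ty":-0.69},
    {"tx":-0.75,"ty":-0.69},
    {"tx":-0.75,"ty":-0.69},
    {"tx":-0.75,"ty":-0.69},
    {"tx":-0.75,"ty":-0.69},
    {"tx":-0.75,"ty":-0.69},
    {"tx":-0.75,"ty":-0.69},
    {"tx":-0.75,"ty":-0.69},
    {"tx":-0.75,"ty":-0.69},
    {"tx":-0.75,"ty":-0.69}
  ]
}}

```text
validation failed for argument at $.st...
```

Call:
{"api": "send_rows", "payload": {
  "steps": [
    {"turn":1,"grip":0.75},
    {"turn":1},
    {"turn":1},
    {"turn":1},
    {"turn":1},
    {"turn":1},
    {"turn":1},
    {"turn":1},
    {"turn":0.67},
    {}
  ]
}}

```text
validation failed for argument at $.st...
```

Run:
```python
from h import *
plan(.5697,.0065,.11,.119)
s=ctrl.get_state(); im=grab('wrist','w1'); print(s['joint_positions'],im['T_tool_cam'],im['K'])
```

```text
now [0.1556 0.6306 0.2356] yaw 1.329 t 0.1 grip 1.0023289308496517 0.0 F [0.1 0.7 0.2]
shift before turn [-9.192 -8.443  2.108] after [-11.148   5.622   2.084] turn 8.666
[-1.31488866  0.32171395 -0.07010782  1.45156511  0.02257828  1.37077471
 -0.05691654] [[-6.07696943e-05 -9.64239707e-01 -2.65031665e-01  7.28444971e-02]
 [ 9.99999911e-01  5.21198588e-05 -4.18914948e-04  7.68171183e-04]
 [ 4.17747840e-04 -2.65031667e-01  9.64239618e-01 -1.47346595e-01]
 [ 0.00000000e+00  0.00000000e+00  0.00000000e+00  1.00000000e+00]] [[375.28817855   0.         315.99022499]
 [  0.         375.28817855 238.97233224]
 [  0.           0.           1.        ]]
```

View pics/w1.png

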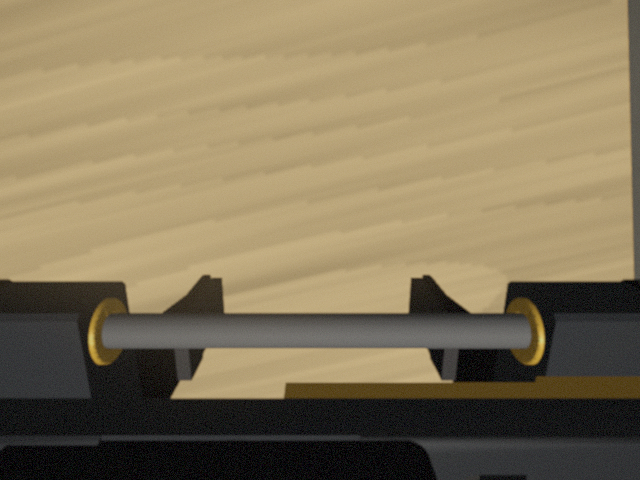

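The wrist picture shows only the table and the open fingers, at columns 220 and 412. The moves were refused before anything moved, so I'll send rows with every key filled in.

Call:
{"api": "send_rows", "payload": {
  "steps": [
    {"tx":-0.75,"ty":-0.69,"tz":0,"turn":0,"grip":1}
  ]
}}

```text
time: 0.28
position: [0.1852, 0.5821, 0.2349]
tool_rot: [-0.366, -3.117, 0.001]
ft_force: [1.1, -1.4, -0.4]
grip_width: 1.001
grip_force: 0.0
```

Call:
{"api": "send_rows", "payload": {
  "steps": [
    {"tx":-0.75,"ty":-0.69,"tz":0,"turn":0,"grip":1},
    {"tx":-0.75,"ty":-0.69,"tz":0,"turn":0,"grip":1},
    {"tx":-0.75,"ty":-0.69,"tz":0,"turn":0,"grip":1},
    {"tx":-0.75,"ty":-0.69,"tz":0,"turn":0,"grip":1},
    {"tx":-0.75,"ty":-0.69,"tz":0,"turn":0,"grip":1},
    {"tx":-0.75,"ty":-0.69,"tz":0,"turn":0,"grip":1},
    {"tx":-0.75,"ty":-0.69,"tz":0,"turn":0,"grip":1},
    {"tx":-0.75,"ty":-0.69,"tz":0,"turn":0,"grip":1},
    {"tx":-0.75,"ty":-0.69,"tz":0,"turn":0,"grip":1},
    {"tx":-0.75,"ty":-0.69,"tz":0,"turn":0,"grip":1},
    {"tx":-0.75,"ty":-0.69,"tz":0,"turn":0,"grip":0.8}
  ]
}}

```text
time: 1.65
position: [0.5618, 0.0179, 0.2366]
tool_rot: [0.378, 3.118, 0.001]
ft_force: [0.4, 0.1, 0.2]
grip_width: 0.947
grip_force: 0.0
```

Call:
{"api": "send_rows", "payload": {
  "steps": [
    {"tx":0,"ty":0,"tz":0,"turn":1,"grip":0.8},
    {"tx":0,"ty":0,"tz":0,"turn":1,"grip":0.8},
    {"tx":0,"ty":0,"tz":0,"turn":1,"grip":0.8},
    {"tx":0,"ty":0,"tz":0,"turn":1,"grip":0.8},
    {"tx":0,"ty":0,"tz":0,"turn":1,"grip":0.8},
    {"tx":0,"ty":0,"tz":0,"turn":1,"grip":0.8},
    {"tx":0,"ty":0,"tz":0,"turn":1,"grip":0.8},
    {"tx":0,"ty":0,"tz":0,"turn":1,"grip":0.8},
    {"tx":0,"ty":0,"tz":0,"turn":0.67,"grip":0.8},
    {"tx":0,"ty":0,"tz":0,"turn":0,"grip":0.8},
    {"tx":0,"ty":0,"tz":0,"turn":0,"grip":0.8}
  ]
}}

```text
time: 3.02
position: [0.5609, 0.0195, 0.2364]
tool_rot: [-2.084, -2.351, 0.0]
ft_force: [1.3, -0.6, 0.4]
grip_width: 0.802
grip_force: 0.0
```

Run:
```python
from h import *
plan(.5697,.0065,.10,.119)
s=ctrl.get_state(); print(s['joint_positions'])
```

```text
now [0.5609 0.0195 0.2364] yaw 0.12 t 3.025 grip 0.8018406377221244 0.0 F [ 1.3 -0.6  0.4]
shift before turn [-0.233  0.12   2.274] after [-0.233  0.12   2.274] turn 0.008
[-0.66799003  0.14415317  0.64955066  1.69722662 -0.08960966  1.33044247
  0.11807969]
```

Call:
{"api": "send_rows", "payload": {
  "steps": [
    {"tx":-0.233,"ty":0.12,"tz":0.6,"turn":0,"grip":0.8},
    {"tx":0,"ty":0,"tz":0.8,"turn":0,"grip":0.8},
    {"tx":0,"ty":0,"tz":0.7,"turn":0,"grip":0.8},
    {"tx":0,"ty":0,"tz":0.5,"turn":0,"grip":0.8},
    {"tx":0,"ty":0,"tz":0.3,"turn":0,"grip":0.8},
    {"tx":0,"ty":0,"tz":0.13,"turn":0,"grip":0.8},
    {"tx":0,"ty":0,"tz":0,"turn":0,"grip":0.8}
  ]
}}

```text
time: 3.9
position: [0.5702, 0.0064, 0.0551]
tool_rot: [2.085, 2.349, 0.001]
ft_force: [0.1, -0.2, 0.2]
grip_width: 0.801
grip_force: 0.0
```

Call:
{"api": "send_rows", "payload": {
  "steps": [
    {"tx":0,"ty":0,"tz":0,"turn":0,"grip":0.5},
    {"tx":0,"ty":0,"tz":0,"turn":0,"grip":0.45},
    {"tx":0,"ty":0,"tz":0,"turn":0,"grip":0.4},
    {"tx":0,"ty":0,"tz":0,"turn":0,"grip":0.3},
    {"tx":0,"ty":0,"tz":0,"turn":0,"grip":0.3},
    {"tx":0,"ty":0,"tz":0,"turn":0,"grip":0.3}
  ],
  "newtons": 18
}}

```text
time: 4.65
position: [0.5701, 0.0065, 0.055]
tool_rot: [2.086, 2.349, 0.001]
ft_force: [1.1, -0.3, 0.5]
grip_width: 0.414
grip_force: 18.0
```

Run:
```python
from h import *
plan(.5697,.0065,.053,.119)
```

```text
now [0.5701 0.0065 0.055 ] yaw 0.118 t 4.65 grip 0.41354967765800865 18.000120911747217 F [ 1.1 -0.3  0.5]
shift before turn [ 0.001 -0.007  0.034] after [ 0.001 -0.007  0.034] turn -0.004
```

Gripped at 36 mm, as expected. I'll lift it, then refine the cradle position from the pictures I already have.

Call:
{"api": "send_rows", "payload": {
  "steps": [
    {"tx":0,"ty":0,"tz":-0.2,"turn":0,"grip":0.3},
    {"tx":0,"ty":0,"tz":-0.4,"turn":0,"grip":0.3},
    {"tx":0,"ty":0,"tz":-0.6,"turn":0,"grip":0.3},
    {"tx":0,"ty":0,"tz":-0.6,"turn":0,"grip":0.3},
    {"tx":0,"ty":0,"tz":-0.4,"turn":0,"grip":0.3},
    {"tx":0,"ty":0,"tz":-0.2,"turn":0,"grip":0.3},
    {"tx":0,"ty":0,"tz":0,"turn":0,"grip":0.3}
  ]
}}

```text
time: 5.52
position: [0.57, 0.0064, 0.1992]
tool_rot: [2.086, 2.349, 0.001]
ft_force: [-0.6, -0.7, -0.9]
grip_width: 0.405
grip_force: 18.0
```

Run:
```python
from h import *
im=load('top0'); p=im['pixels'][:,:,::-1]
hsv=cv2.cvtColor(p,cv2.COLOR_BGR2HSV).astype(int)
H,S,V=[hsv[:,:,i] for i in range(3)]
M=((V<65)*255).astype(np.uint8); B=np.zeros_like(M); B[275:355,140:212]=M[275:355,140:212]
ys,xs=np.nonzero(B); r=cv2.minAreaRect(np.stack([xs,ys],1).astype(np.float32))
bp=np.array([ray(im,q,.012)[:2] for q in cv2.boxPoints(r)]); e=bp[1]-bp[0],bp[2]-bp[1]
print('dark bbox px',cv2.boxPoints(r).round(1).tolist(),'ctr',bp.mean(0),[np.hypot(*x) for x in e],[np.arctan(x[1]/x[0]) for x in e])
s=load('scene0')['pixels'][:,:,::-1]
a=cv2.resize(p[278:354,143:209],(520,600),interpolation=cv2.INTER_CUBIC)
b=cv2.resize(s[192:242,412:466],(280,260),interpolation=cv2.INTER_CUBIC)
o=np.zeros((600,800,3),np.uint8);o[:,:520]=a;o[:260,520:]=b
cv2.imwrite('pics/crop2.png',np.clip(o*1.7,0,255).astype(np.uint8))
```

```text
dark bbox px [[146.89999389648438, 338.70001220703125], [163.0, 280.8999938964844], [204.8000030517578, 292.6000061035156], [188.6999969482422, 350.29998779296875]] ctr [0.44750492 0.31853855] [np.float64(0.13107792379283478), np.float64(0.0975708382525622)] [np.float64(-0.22628483112683062), np.float64(1.3144509586808755)]
```

View pics/crop2.png

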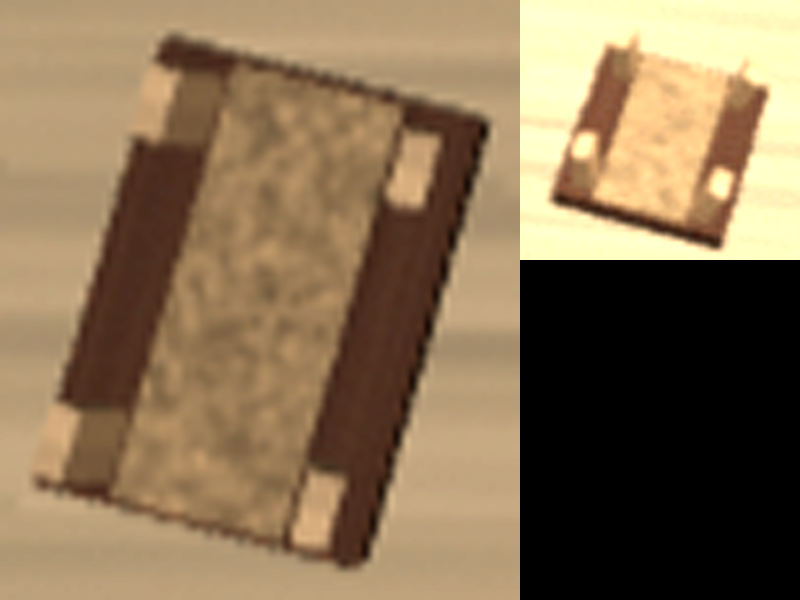

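The crop shows the cork strip with corners at crop (235,68), (400,105), (285,540) and (113,497). The four light cheek tops are centred at (157,103), (413,170), (55,445) and (318,510). The dark strip on the right is the board's side wall, so I'll use the cork and the cheek tops instead.

Run:
```python
from h import *
im=load('top0')
def w(L,z): return np.array([ray(im,(143+x*66/520-.5,278+y*76/600-.5),z)[:2] for x,y in L])
for n,L,z in(('cork',[(235,68),(400,105),(285,540),(113,497)],.012),('cheek',[(157,103),(413,170),(318,510),(55,445)],.036)):
    P=w(L,z);e=[P[1]-P[0],P[2]-P[1],P[2]-P[3],P[3]-P[0]]
    print(n,P.mean(0),[round(float(np.hypot(*x)),4) for x in e],[round(float(np.arctan(x[1]/x[0])),3) for x in e])
plan(.4475,.3165,.2,-.228+np.pi/2)
```

```text
cork [0.44702337 0.31978338] [0.0482, 0.1245, 0.0499, 0.1234] [1.365, -0.221, 1.342, -0.235]
cheek [0.44695592 0.31900375] [0.0737, 0.0955, 0.0747, 0.0965] [1.33, -0.236, 1.344, -0.247]
now [0.57   0.0064 0.1992] yaw 0.118 t 5.525 grip 0.4053925282379783 17.99992279149592 F [-0.6 -0.7 -0.9]
shift before turn [ 5.373 -1.416 -0.013] after [ 3.156  4.573 -0.008] turn -8.769
```

Run:
```python
from h import *
plan(.4477,.3219,.15,-.234+np.pi/2)
```

```text
now [0.57   0.0064 0.1992] yaw 0.118 t 5.525 grip 0.4053925282379783 17.99992279149592 F [-0.6 -0.7 -0.9]
shift before turn [ 5.462 -1.403  0.82 ] after [3.201 4.642 0.825] turn -8.726
```

Call:
{"api": "send_rows", "payload": {
  "steps": [
    {"tx":0.4,"ty":-0.1,"tz":0,"turn":0,"grip":0.3},
    {"tx":0.7,"ty":-0.18,"tz":0,"turn":0,"grip":0.3},
    {"tx":0.8,"ty":-0.2,"tz":0,"turn":0,"grip":0.3},
    {"tx":0.8,"ty":-0.2,"tz":0,"turn":0,"grip":0.3},
    {"tx":0.8,"ty":-0.21,"tz":0,"turn":0,"grip":0.3},
    {"tx":0.8,"ty":-0.21,"tz":0,"turn":0,"grip":0.3},
    {"tx":0.7,"ty":-0.18,"tz":0,"turn":0,"grip":0.3},
    {"tx":0.46,"ty":-0.12,"tz":0,"turn":-0.3,"grip":0.3}
  ]
}}

```text
time: 6.52
position: [0.4458, 0.3235, 0.1973]
tool_rot: [-2.03, -2.397, 0.004]
ft_force: [0.2, -0.3, -0.9]
grip_width: 0.413
grip_force: 18.0
```

Call:
{"api": "send_rows", "payload": {
  "steps": [
    {"tx":0,"ty":0,"tz":0,"turn":-0.73,"grip":0.3},
    {"tx":0,"ty":0,"tz":0,"turn":-0.9,"grip":0.3},
    {"tx":0,"ty":0,"tz":0,"turn":-1,"grip":0.3},
    {"tx":0,"ty":0,"tz":0,"turn":-1,"grip":0.3},
    {"tx":0,"ty":0,"tz":0,"turn":-1,"grip":0.3},
    {"tx":0,"ty":0,"tz":0,"turn":-1,"grip":0.3},
    {"tx":0,"ty":0,"tz":0,"turn":-1,"grip":0.3},
    {"tx":0,"ty":0,"tz":0,"turn":-0.9,"grip":0.3},
    {"tx":0,"ty":0,"tz":0,"turn":-0.6,"grip":0.3},
    {"tx":0,"ty":0,"tz":0,"turn":-0.3,"grip":0.3},
    {"tx":0,"ty":0,"tz":0,"turn":0,"grip":0.3},
    {"tx":0,"ty":0,"tz":0,"turn":0,"grip":0.3}
  ]
}}

```text
time: 8.02
position: [0.4478, 0.3213, 0.1983]
tool_rot: [-0.367, -3.12, 0.001]
ft_force: [0.4, 0.4, -1.3]
grip_width: 0.414
grip_force: 18.0
```

Run:
```python
from h import *
plan(.4477,.3219,.07,-.234+np.pi/2); print(ctrl.get_state()['joint_positions'])
```

```text
now [0.4478 0.3213 0.1983] yaw 1.337 t 8.025 grip 0.41396014326697544 17.999910966027528 F [ 0.4  0.4 -1.3]
shift before turn [0.003 0.012 2.138] after [0.003 0.012 2.138] turn -0.002
[-0.97102746  0.13353514  0.32806339  1.76298825 -0.04480032  1.25327437
  0.70487403]
```

Call:
{"api": "send_rows", "payload": {
  "steps": [
    {"tx":0,"ty":0,"tz":0.4,"turn":0,"grip":0.3},
    {"tx":0,"ty":0,"tz":0.6,"turn":0,"grip":0.3},
    {"tx":0,"ty":0,"tz":0.6,"turn":0,"grip":0.3},
    {"tx":0,"ty":0,"tz":0.4,"turn":0,"grip":0.3},
    {"tx":0,"ty":0,"tz":0.14,"turn":0,"grip":0.3},
    {"tx":0,"ty":0,"tz":0,"turn":0,"grip":0.3}
  ]
}}

```text
time: 8.78
position: [0.4478, 0.3217, 0.0703]
tool_rot: [-0.366, -3.12, 0.001]
ft_force: [-0.0, 0.0, -1.4]
grip_width: 0.413
grip_force: 18.0
```

Run:
```python
from h import *
plan(.4477,.3219,.031,-.234+np.pi/2)
w=grab('wrist','w2')['pixels'][:,:,::-1]; s=grab('scene','s2')['pixels'][:,:,::-1]
o=np.zeros((600,800,3),np.uint8); o[:360,:480]=cv2.resize(w,(480,360)); o[:300,480:]=cv2.resize(s[170:262,390:488],(320,300),interpolation=cv2.INTER_CUBIC)
cv2.imwrite('pics/c3.png',np.clip(o*1.6,0,255)[:360].astype(np.uint8))
```

```text
now [0.4478 0.3217 0.0703] yaw 1.337 t 8.775 grip 0.4126188307054059 17.99987663514912 F [-0.   0.  -1.4]
shift before turn [0.002 0.003 0.656] after [0.002 0.003 0.656] turn 0.003
```

View pics/c3.png

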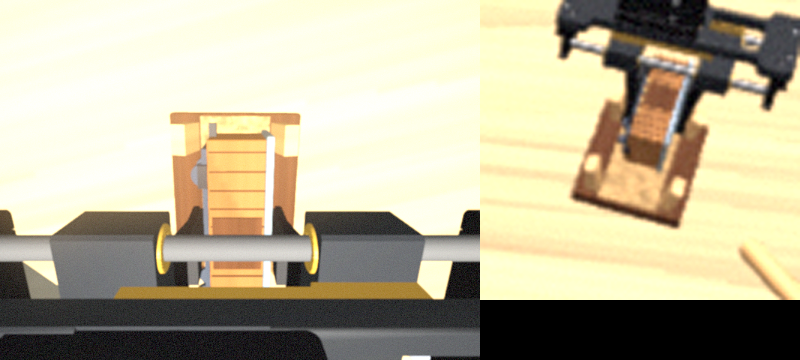

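The wrist view shows the wagon (cols 192–274) over the channel (board cols 171–299), pointed along it. The board end at row 113 works out at 65 mm ahead of the TCP, which matches its half length, so a 1 mm lateral correction is all it needs. Lowering now.

Call:
{"api": "send_rows", "payload": {
  "steps": [
    {"tx":0,"ty":0.02,"tz":0.2,"turn":0,"grip":0.3},
    {"tx":0,"ty":0,"tz":0.2,"turn":0,"grip":0.3},
    {"tx":0,"ty":0,"tz":0.12,"turn":0,"grip":0.3},
    {"tx":0,"ty":0,"tz":0.07,"turn":0,"grip":0.3},
    {"tx":0,"ty":0,"tz":0.04,"turn":0,"grip":0.3},
    {"tx":0,"ty":0,"tz":0.02,"turn":0,"grip":0.3},
    {"tx":0,"ty":0,"tz":0,"turn":0,"grip":0.3}
  ]
}}

```text
time: 9.75
position: [0.4481, 0.3231, 0.0315]
tool_rot: [0.366, 3.12, 0.0]
ft_force: [0.6, 0.8, -1.7]
grip_width: 0.414
grip_force: 18.0
```

Call:
{"api": "send_rows", "payload": {
  "steps": [
    {"tx":0,"ty":0,"tz":0.02,"turn":0,"grip":0.3},
    {"tx":0,"ty":0,"tz":0,"turn":0,"grip":0.3}
  ]
}}

```text
time: 10.0
position: [0.4483, 0.3232, 0.031]
tool_rot: [0.366, 3.12, 0.001]
ft_force: [-1.7, -1.3, 5.3]
grip_width: 0.416
grip_force: 18.0
```

Contact felt at the floor. Releasing gently.

Call:
{"api": "send_rows", "payload": {
  "steps": [
    {"tx":0,"ty":0,"tz":0,"turn":0,"grip":0.44},
    {"tx":0,"ty":0,"tz":0,"turn":0,"grip":0.5},
    {"tx":0,"ty":0,"tz":0,"turn":0,"grip":0.58},
    {"tx":0,"ty":0,"tz":0,"turn":0,"grip":0.62},
    {"tx":0,"ty":0,"tz":0,"turn":0,"grip":0.62},
    {"tx":0,"ty":0,"tz":-0.2,"turn":0,"grip":0.62},
    {"tx":0,"ty":0,"tz":-0.4,"turn":0,"grip":0.62},
    {"tx":0,"ty":0,"tz":-0.8,"turn":0,"grip":0.62},
    {"tx":0,"ty":0,"tz":-0.8,"turn":0,"grip":0.62},
    {"tx":0,"ty":0,"tz":-0.5,"turn":0,"grip":0.62}
  ]
}}

```text
time: 11.25
position: [0.4489, 0.3235, 0.196]
tool_rot: [0.366, 3.117, 0.005]
ft_force: [0.1, 0.6, -0.0]
grip_width: 0.619
grip_force: 0.0
```

Run:
```python
from h import *
# cabin location plan: pinch direction radial-ish (from hinge to cabin, -2.299)
plan(.5008,-.0786,.15,.2)
w=grab('wrist','w4')['pixels'][:,:,::-1]; s=grab('scene','s4')['pixels'][:,:,::-1]; t=grab('top','t4')['pixels'][:,:,::-1]
o=np.zeros((600,800,3),np.uint8); o[:300,:400]=cv2.resize(w,(400,300)); o[:300,400:720]=cv2.resize(s[170:262,390:488],(320,300),interpolation=cv2.INTER_CUBIC)
o[300:,:390]=cv2.resize(t[240:360,135:213],(390,600),interpolation=cv2.INTER_CUBIC)[150:450]
o[300:,400:800]=cv2.resize(t[185:345,240:400],(400,400))[50:350]
cv2.imwrite('pics/c4.png',np.clip(o*1.6,0,255).astype(np.uint8))
```

```text
now [0.4489 0.3235 0.196 ] yaw 1.337 t 11.25 grip 0.6185362159380383 0.0 F [ 0.1  0.6 -0. ]
shift before turn [-2.391 -6.322  0.748] after [-6.738 -0.487  0.78 ] turn 8.144
```

View pics/c4.png

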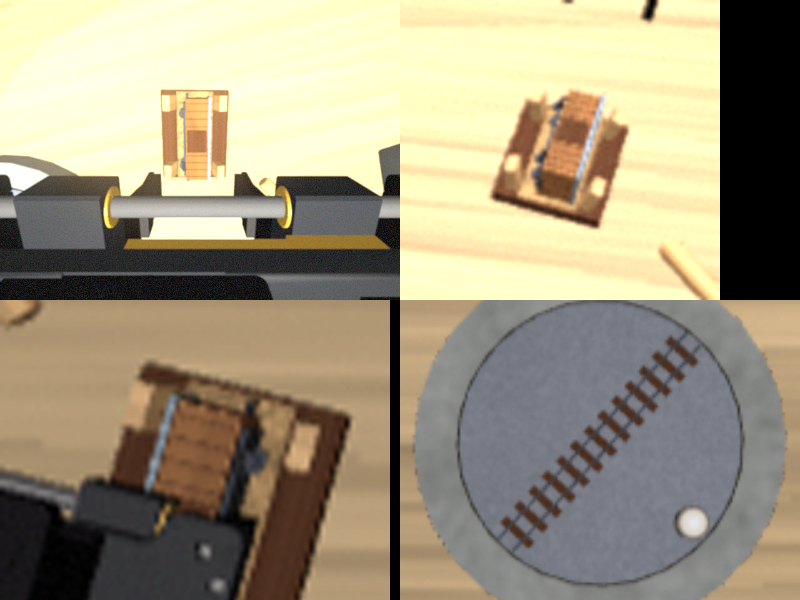

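The wagon lies in the channel between the cheeks (wrist cols 179–213, against board cols 162–228). The deck is empty and looks unmoved, with the cabin at crop (692,522). Next I'll re-measure the cabin and go to it.

```bash
cat > cab.py <<'E'
from h import *
def cabin(f):
    im=load(f); hsv=cv2.cvtColor(im['pixels'],cv2.COLOR_RGB2HSV)
    m=((hsv[:,:,1]<25)&(hsv[:,:,2]>105)).astype(np.uint8); m[:275]=0;m[318:]=0;m[:,:335]=0;m[:,390:]=0
    n,l,st,ce=cv2.connectedComponentsWithStats(m); k=1+np.argmax(st[1:,4])
    c=ray(im,ce[k],.082)[:2]; d=c-[.5712,.0003]; print('cabin',ce[k],st[k],c,np.hypot(*d),np.arctan2(d[1],d[0])); return c
E
python3 - <<'E'
from cab import *
cabin('top0'); c=cabin('t4')
M=R.from_rotvec(ctrl.get_state()['tool_rot']).as_matrix()
plan(c[0],c[1],.12,-.46); print('turn alt',np.degrees(1.337+.46)/8)
E
```

```text
cabin [357.08450704 293.47887324] [353 289   9  10  71] [ 0.50146983 -0.07927906] 0.10580700659539488 -2.290326865300311
cabin [356.91304348 293.63768116] [353 289   9  10  69] [ 0.50113344 -0.07891978] 0.1057596193611828 -2.2949579900394803
now [0.449  0.3237 0.1948] yaw 1.337 t 11.4 grip 0.6194326719795247 0.0 F [-0.4 -0.  -0.3]
shift before turn [-2.395 -6.333  1.226] after [ 5.631 -3.763  1.217] turn -9.628
turn alt 12.870064473126117
```

Call:
{"api": "send_rows", "payload": {
  "steps": [
    {"tx":-0.27,"ty":-0.7,"tz":0,"turn":0,"grip":0.62},
    {"tx":-0.34,"ty":-0.9,"tz":0,"turn":0,"grip":0.62},
    {"tx":-0.34,"ty":-0.9,"tz":0,"turn":0,"grip":0.62},
    {"tx":-0.34,"ty":-0.9,"tz":0,"turn":0,"grip":0.62},
    {"tx":-0.34,"ty":-0.9,"tz":0,"turn":0,"grip":0.62},
    {"tx":-0.34,"ty":-0.9,"tz":0,"turn":0,"grip":0.62},
    {"tx":-0.27,"ty":-0.7,"tz":0,"turn":0,"grip":0.62},
    {"tx":-0.16,"ty":-0.43,"tz":0,"turn":0.87,"grip":0.62}
  ]
}}

```text
time: 12.4
position: [0.4992, -0.0826, 0.1912]
tool_rot: [-0.564, -3.089, 0.001]
ft_force: [0.9, 1.0, 0.1]
grip_width: 0.622
grip_force: 0.0
```

Call:
{"api": "send_rows", "payload": {
  "steps": [
    {"tx":0,"ty":0,"tz":0,"turn":1,"grip":0.62},
    {"tx":0,"ty":0,"tz":0,"turn":1,"grip":0.62},
    {"tx":0,"ty":0,"tz":0,"turn":1,"grip":0.62},
    {"tx":0,"ty":0,"tz":0,"turn":1,"grip":0.62},
    {"tx":0,"ty":0,"tz":0,"turn":1,"grip":0.62},
    {"tx":0,"ty":0,"tz":0,"turn":1,"grip":0.62},
    {"tx":0,"ty":0,"tz":0,"turn":1,"grip":0.62},
    {"tx":0,"ty":0,"tz":0,"turn":1,"grip":0.62},
    {"tx":0,"ty":0,"tz":0,"turn":1,"grip":0.62},
    {"tx":0,"ty":0,"tz":0,"turn":1,"grip":0.62},
    {"tx":0,"ty":0,"tz":0,"turn":1,"grip":0.62},
    {"tx":0,"ty":0,"tz":0,"turn":1,"grip":0.62}
  ]
}}

```text
time: 13.9
position: [0.4992, -0.0798, 0.1909]
tool_rot: [-2.672, -1.65, 0.003]
ft_force: [-0.8, 0.7, 0.3]
grip_width: 0.62
grip_force: 0.0
```

Call:
{"api": "send_rows", "payload": {
  "steps": [
    {"tx":0,"ty":0,"tz":0,"turn":0,"grip":0.62},
    {"tx":0,"ty":0,"tz":0,"turn":0,"grip":0.62}
  ]
}}

```text
time: 14.15
position: [0.4998, -0.0798, 0.1916]
tool_rot: [-2.667, -1.66, 0.001]
ft_force: [-0.5, -0.2, 0.7]
grip_width: 0.623
grip_force: 0.0
```

Run:
```python
from h import *
plan(.501,-.0788,.056,-.46); s=ctrl.get_state(); print(s['joint_positions'])
M=R.from_rotvec(s['tool_rot']).as_matrix()
H=np.array([.5712,.0003]); a0=-2.296
P=[H+.106*np.array([np.cos(a),np.sin(a)]) for a in np.linspace(a0,-1.760,7)]
for a,b in zip(P,P[1:]): print((M[:2,:2].T@(b-a)/.06).round(3))
```

```text
now [ 0.4998 -0.0798  0.1916] yaw -0.457 t 14.15 grip 0.6228028134134138 0.0 F [-0.5 -0.2  0.7]
shift before turn [0.025 0.013 2.26 ] after [0.025 0.013 2.26 ] turn 0.019
[-0.61446209  0.03460814  0.74233401  1.88511237 -0.02460556  1.23206608
 -0.32157014]
[-0.035  0.154]
[-0.021  0.156]
[-0.007  0.158]
[0.007 0.158]
[0.021 0.156]
[0.035 0.154]
```

Call:
{"api": "send_rows", "payload": {
  "steps": [
    {"tx":0.025,"ty":0.013,"tz":0.4,"turn":0,"grip":0.62},
    {"tx":0,"ty":0,"tz":0.6,"turn":0,"grip":0.62},
    {"tx":0,"ty":0,"tz":0.6,"turn":0,"grip":0.62},
    {"tx":0,"ty":0,"tz":0.4,"turn":0,"grip":0.62},
    {"tx":0,"ty":0,"tz":0.26,"turn":0,"grip":0.62},
    {"tx":0,"ty":0,"tz":0,"turn":0,"grip":0.62},
    {"tx":0,"ty":0,"tz":0,"turn":0,"grip":0.45},
    {"tx":0,"ty":0,"tz":0,"turn":0,"grip":0.38},
    {"tx":0,"ty":0,"tz":0,"turn":0,"grip":0.3},
    {"tx":0,"ty":0,"tz":0,"turn":0,"grip":0.28},
    {"tx":0,"ty":0,"tz":0,"turn":0,"grip":0.28}
  ],
  "newtons": 8
}}

```text
time: 15.52
position: [0.502, -0.0789, 0.057]
tool_rot: [2.669, 1.657, 0.002]
ft_force: [0.1, -0.7, 1.8]
grip_width: 0.319
grip_force: 8.0
```

Call:
{"api": "send_rows", "payload": {
  "steps": [
    {"tx":-0.019,"ty":0.077,"tz":0,"turn":0,"grip":0.28},
    {"tx":-0.016,"ty":0.077,"tz":0,"turn":0,"grip":0.28},
    {"tx":-0.012,"ty":0.078,"tz":0,"turn":0,"grip":0.28},
    {"tx":-0.009,"ty":0.078,"tz":0,"turn":0,"grip":0.28},
    {"tx":-0.005,"ty":0.079,"tz":0,"turn":0,"grip":0.28},
    {"tx":-0.002,"ty":0.079,"tz":0,"turn":0,"grip":0.28},
    {"tx":0.002,"ty":0.079,"tz":0,"turn":0,"grip":0.28},
    {"tx":0.005,"ty":0.079,"tz":0,"turn":0,"grip":0.28},
    {"tx":0.009,"ty":0.078,"tz":0,"turn":0,"grip":0.28},
    {"tx":0.012,"ty":0.078,"tz":0,"turn":0,"grip":0.28},
    {"tx":0.016,"ty":0.077,"tz":0,"turn":0,"grip":0.28},
    {"tx":0.018,"ty":0.07,"tz":0,"turn":0,"grip":0.28}
  ]
}}

```text
time: 17.02
position: [0.5521, -0.1034, 0.0563]
tool_rot: [2.669, 1.657, 0.001]
ft_force: [-5.4, -0.3, 0.3]
grip_width: 0.314
grip_force: 8.4
```

Call:
{"api": "send_rows", "payload": {
  "steps": [
    {"tx":0,"ty":0,"tz":0,"turn":0,"grip":0.28},
    {"tx":0,"ty":0,"tz":0,"turn":0,"grip":0.28}
  ]
}}

```text
time: 17.27
position: [0.5518, -0.1034, 0.0563]
tool_rot: [2.669, 1.657, 0.001]
ft_force: [0.6, -1.1, -4.5]
grip_width: 0.318
grip_force: 8.2
```

Run:
```python
from h import *
a=-1.760; t=np.array([.5712,.0003])+.106*np.array([np.cos(a),np.sin(a)]); print(t); plan(*t,.057,-.46)
p=ctrl.get_state()['position'][:2]-np.array([.5712,.0003]); print('ang',np.arctan2(p[1],p[0]),np.hypot(*p))
```

```text
[ 0.55126386 -0.10380836]
now [ 0.5518 -0.1034  0.0563] yaw -0.46 t 17.275 grip 0.31786936459817466 8.244551100942772 F [ 0.6 -1.1 -4.5]
shift before turn [-0.009 -0.005 -0.011] after [-0.009 -0.005 -0.011] turn 0.003
ang -1.7558281822240593 0.10554397540952498
```

The angle is within 0.005 rad of the target. I'll open and back off straight up.

Call:
{"api": "send_rows", "payload": {
  "steps": [
    {"tx":0,"ty":0,"tz":0,"turn":0,"grip":0.36},
    {"tx":0,"ty":0,"tz":0,"turn":0,"grip":0.45},
    {"tx":0,"ty":0,"tz":0,"turn":0,"grip":0.55},
    {"tx":0,"ty":0,"tz":0,"turn":0,"grip":0.62},
    {"tx":0,"ty":0,"tz":-0.3,"turn":0,"grip":0.62},
    {"tx":0,"ty":0,"tz":-0.6,"turn":0,"grip":0.62},
    {"tx":0,"ty":0,"tz":-0.8,"turn":0,"grip":0.62},
    {"tx":0,"ty":0,"tz":-0.8,"turn":0,"grip":0.62},
    {"tx":0,"ty":0,"tz":-0.5,"turn":0,"grip":0.62},
    {"tx":0,"ty":0,"tz":0,"turn":0,"grip":0.62}
  ]
}}

```text
time: 18.52
position: [0.5532, -0.1043, 0.2404]
tool_rot: [2.667, 1.655, 0.009]
ft_force: [-0.0, -0.1, -0.5]
grip_width: 0.621
grip_force: 0.0
```

Call:
{"api": "send_rows", "payload": {
  "steps": [
    {"tx":-0.5,"ty":-0.4,"tz":-0.2,"turn":0,"grip":0.62},
    {"tx":-0.8,"ty":-0.5,"tz":0,"turn":0,"grip":0.62},
    {"tx":-0.8,"ty":-0.5,"tz":0,"turn":0,"grip":0.62},
    {"tx":-0.8,"ty":-0.5,"tz":0,"turn":0,"grip":0.62},
    {"tx":-0.8,"ty":-0.5,"tz":0,"turn":0,"grip":0.62},
    {"tx":-0.5,"ty":-0.3,"tz":0,"turn":0,"grip":0.62},
    {"tx":0,"ty":0,"tz":0,"turn":0,"grip":0.62},
    {"tx":0,"ty":0,"tz":0,"turn":0,"grip":0.62}
  ]
}}

```text
time: 19.52
position: [0.3136, -0.2469, 0.2488]
tool_rot: [-2.67, -1.655, -0.003]
ft_force: [0.6, 0.1, -0.5]
grip_width: 0.623
grip_force: 0.0
```

Run:
```python
from cab import *
grab('top','t5'); grab('scene','s5'); cabin('t5')
im=load('t5'); hsv=cv2.cvtColor(im['pixels'],cv2.COLOR_RGB2HSV)
# sleepers: reddish on deck
m=((hsv[:,:,1]>60)&((hsv[:,:,0]<20)|(hsv[:,:,0]>165))).astype(np.uint8)
ys,xs=np.nonzero(m); P=np.array([ray(im,(x,y),.036)[:2] for x,y in zip(xs,ys)]); d=P-[.5712,.0003]
q=P[np.hypot(*d.T)<.118]; v=cv2.fitLine(q.astype(np.float32),cv2.DIST_L2,0,.01,.01).ravel(); print('track',len(q),np.arctan(v[1]/v[0]),v[2:])
# wagon in cradle (brown saturated)
m=((hsv[:,:,1]>135)&(hsv[:,:,2]>60)).astype(np.uint8); B=np.zeros_like(m);B[275:355,140:212]=m[275:355,140:212]
k=max(cv2.findContours(B,0,1)[0],key=cv2.contourArea); r=cv2.minAreaRect(k); bp=np.array([ray(im,z,.044)[:2] for z in cv2.boxPoints(r)])
e=bp[1]-bp[0],bp[2]-bp[1]; print('wagon',bp.mean(0),[np.hypot(*x) for x in e],[np.arctan(x[1]/x[0]) for x in e])
t=im['pixels'][:,:,::-1]; s=load('s5')['pixels'][:,:,::-1]
o=np.zeros((600,800,3),np.uint8); o[:,:470]=cv2.resize(t[90:345,230:430],(470,600),interpolation=cv2.INTER_CUBIC)
o[:380,470:]=cv2.resize(t[270:360,140:218],(330,380),interpolation=cv2.INTER_CUBIC)
o[380:,470:]=cv2.resize(s[100:300,140:520],(330,220))
cv2.imwrite('pics/c5.png',np.clip(o*1.6,0,255).astype(np.uint8)); s=ctrl.get_state(); print(s['time'],s['position'])
```

```text
cabin [369. 275.] [369 275   1   1   1] [ 0.5405766  -0.10426861] 0.10896048613935722 -1.8556848543273077
track 484 -0.1889862 [5.6973314e-01 5.1707745e-04]
wagon [0.48176582 0.31421572] [np.float64(0.04075025293997782), np.float64(0.027853365292821317)] [np.float64(-0.2358562149347214), np.float64(1.3073976240898697)]
19.625 [ 0.31469552 -0.2457619   0.24899444]
```

View pics/c5.png

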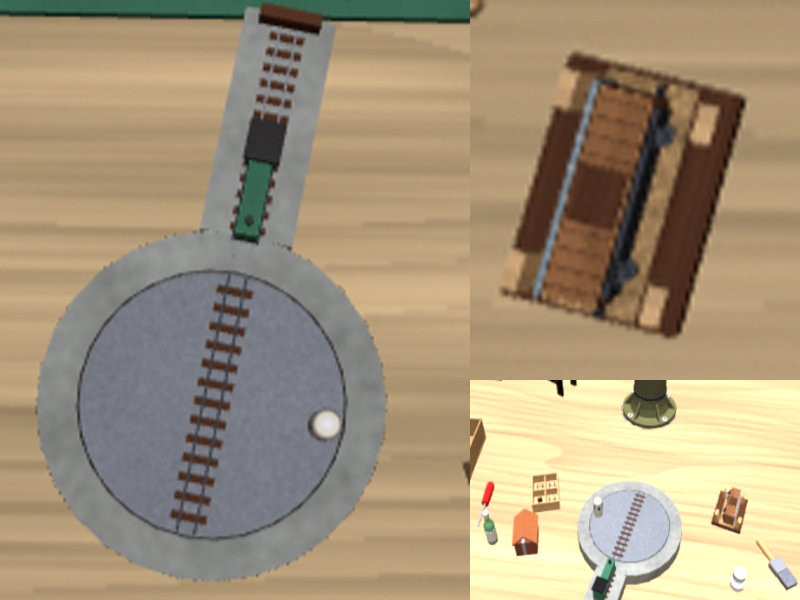

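Run:
```python
from h import *
im=load('t5'); P=np.array([ray(im,(140+(x-470)*78/330-.5,270+y*90/380-.5),.044)[:2] for x,y in[(597,80),(537,297),(655,95),(601,308)]])
c=np.array([.447,.319]);a=-.234;B=np.array([[np.cos(a),np.sin(a)],[-np.sin(a),np.cos(a)]])
print(((P-c)@B.T).round(4))
```

```text
[[ 0.0569  0.0204]
 [-0.0561  0.0195]
 [ 0.0568 -0.0105]
 [-0.0535 -0.0134]]
```

The last picture shows the deck track in line with the siding (-0.189 rad for both). The wagon is centred in the channel to about 1 mm, and nothing else looks disturbed, so I'm handing in.

```bash
python3 -c "
from bench import ctrl
print(ctrl.close_job())"
```

```text
the job is handed in; nothing more can be done
None
```

I handed the job in at about 20 s: the wagon lies on its side in the cradle channel, centred to about 1 mm, and the turntable track lines up with the siding at -0.189 rad, with the gripper clear and everything else looking undisturbed in the last pictures; no verdict came back.

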